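# Angle a wooden rail past the post into its bay

### The job

Push the wooden rail along the bench, one end and then the other, so that its left end goes in at an angle behind the steel post and its right end then swings in, until the rail lies flat in the plywood bay, between the two end blocks and against the back board along its whole length. Only push it with the fingers: do not lift it off the bench. Leave the glue bottle, the mug and the screw jar where they stand.

Things in the scene. Friction and masses are not known exactly. Their poses are not given: they have to be found in the camera images.
- rail: loose planed wooden rail: a plain bar 34 mm (its x) by 260 mm (its y, the long way) by 30 mm high, about 0.2 kg, lying flat on the bench on the robot's side of the bay, its +y (left) end nearer the post. Origin: centre of its underside, z up. A few newtons slide it; pushed near one end, it turns about a point some 45 mm beyond its middle.
- rail_left (a point): centre of the rail's +y end face (the left end seen from the robot), 15 mm above its underside
- rail_right (a point): centre of the rail's -y end face (the right end seen from the robot), 15 mm above its underside
- bay: fixed plywood bay, 40 mm high, open above and to the robot. Origin: on the bench, mid inner face of the back board; x points into the board, away from the robot, y left along it. Board: y -163 to 163, x 0 to 18 mm. An 18 mm thick block at each end reaches 55 mm forward (x -55 to 0), inner faces at y = -145 and 145 mm (290 mm clear). Its floor is the bench.
- post: round upright steel post, fixed to the bench in front of the left half of the bay: 42 mm in diameter, 60 mm high. Origin: centre of its foot. Its axis stands 85 mm in front of the back board, leaving 64 mm between post and board; it is 55 to 85 mm left of the bay's middle.
- glue: glue bottle, white, 56 mm in diameter, 150 mm high, loose; origin at the centre of its underside; to be left alone
- mug: blue mug, 76 mm in diameter, 90 mm high, with a handle, loose; origin at the centre of its underside; to be left alone
- screws: squat grey jar of screws with a dark lid, 68 mm in diameter, 75 mm high, loose; origin at the centre of its underside; to be left alone

How it is judged:
By the outcome, as a careful person would: the job done as asked, in the order asked, and still so for the second after the job is handed in, with the robot touching nothing.
It also fails if it takes over 72 s, if anything falls off the work surface, if the arm or the gripper's body presses on something with over 40 N, if the wrist force passes 120 N, or if a joint passes its speed limit or range.

### The arm

A 6-joint arm with a two-finger parallel gripper is mounted at the origin on the work surface. World frame = base frame: x ahead of the robot, y to its left, z up, the work surface at z = 0. Lengths are in m, angles in rad, forces in N, time in s.
With the tool pointing down it reaches from about 0.3 to 0.775 m from the base axis. Payload 14.6 kg.
Tool frame: the origin (TCP) lies at the very end of the fingers, on their centre line; the grasp point (between the pads) lies 19 mm behind it; z points along the fingers, y is the direction in which the jaws open and shut (so a half turn about z gives the same grasp; the last joint's range is limited). The gripper opens to 94 mm and grips with 3 to 60 N. Pads are 16 mm wide; open, the fingers measure 119 mm over their backs; the gripper's body (75 mm by 177 mm) begins 78 mm behind the grasp point.
Start: joints at [-1.308, 0.3, 1.521, -0, 1.321, -0.067], TCP at [0.178, -0.52, 0.205] pointing down, gripper open.
Joint ranges: [-3.03, 3.03], [-0.79, 2.21], [0.23, 2.52], [-1.04, 4.18], [0, 3.07], [-2.55, 2.55]. Speed limits (rad/s): [2.22, 2.22, 2.57, 3.14, 3.14, 3.14].

### API

Orientations are given as [roll, pitch, yaw] about the fixed x, y, z axes, in that order (R = Rz(yaw) Ry(pitch) Rx(roll)).
In Python, from station import ctrl, eyes gives the robot as it stands.
- The arm moves only by the tool jog_arm, never from a script. Its argument "moves" is a list of rows, each a list of 3 entries, a list of its own where there are three numbers: the shift along the world's x, y, z in mm, then the turn, a rotation vector about the world's x, y, z in units of 5 degrees (1.0 is 5 degrees), then the finger opening in mm, from 0 to 94. In form: [[[tx, ty, tz], [wx, wy, wz], jaw], ...]. A call has 1 to 5 rows; each row is the pose to reach, as a shift and turn from the pose commanded when the call began; what a row does not reach only later rows make up. A row lasts 1/12 s, in which the tool goes at most 41.7 mm and 7.16 degrees, less where a joint would pass 70% of its speed; a pose out of reach is approached as far as the arm can. A call with a gripper value outside its range is refused whole. The fingers move at their own pace and stop on an object; "squeeze" is the grip in N (left out, the last holds). Time passes only in rows, so rows that repeat a pose let the fingers close. It gives the time, the measured TCP pose, the force and the opening at its end, in the units of the state.
- ctrl.get_obs(): the state, without advancing time (a new reading comes with each control period).
- eyes.camera(name): name is "scene" or "top" or "wrist"; returns a dict with "frame" (400x640x3 uint8, red, green, blue), "vertical_fov" (degrees; the focal length in pixels is half the picture's height over the tangent of half this angle, whatever the lens; pixels are square), "cx", "cy" (the principal point, pixels), "eye" and "attitude" of the camera in the world; the wrist camera has in their place "hand_eye" (4x4, takes a point from camera to tool coordinates, whose origin is the TCP and whose axes are the flange's). Camera axes: x right, y down, z forward; pixel columns grow to the right and rows downward; lengths in m; the calibration is good to about 2 mm. A picture is of the moment at which its call begins: read the wrist's pose just before it. There is no depth.
- ctrl.hand_in(): hands the job in, once; it reports no verdict.
The state is a dict: "time_s": time; "qpos": joint angles; "joint_vel": joint speeds; "tau": joint torques, N m; "ee_pos": TCP position; "eef_rot": TCP orientation; "force": force on the tool from outside, world axes, zero at the start; "moment": the same for the moment, N m; "grip_width": finger opening in m.
Only numpy, scipy, OpenCV 4.12 (cv2) and the standard library are available. Lean on these libraries where they do the work, as an engineer would, in place of code of your own. Each camera call takes 0.05 s, during which the arm holds its last target.

## Working session

There is one attempt and no reset: what is moved stays moved. The work goes in short steps, Python scripts to look and compute and a tool call to move; the robot and the scene stay as the last step left them, time stands still between calls to the robot, and variables do not carry over. Pictures are saved under pics/ and viewed, and the job is handed in when it is done.

Besides the shell and the picture viewer there is one more tool, called after "Request:" as name(argument=value, ...), one argument or row to a line, values as JSON. jog_arm: Moves the arm, as the interface text tells. Its arguments: {"type":"object","properties":{"moves":{"type":"array","items":{"type":"array"}},"squeeze":{"type":"number"}},"required":["moves"]}

```bash
ls; mkdir -p pics
python3 - <<'E'
from station import ctrl, eyes
import cv2
o=ctrl.get_obs(); print({k:o[k] for k in('time_s','ee_pos','eef_rot','force','grip_width')})
for n in('scene','top'):
    c=eyes.camera(n); cv2.imwrite(f'pics/{n}0.png',c['frame'][:,:,::-1]); print({k:c[k] for k in c if k!='frame'})
E
```

```text
pics
{'time_s': 0.0, 'ee_pos': array([ 0.17804352, -0.52009366,  0.20486128]), 'eef_rot': array([-3.14038698e+00, -5.82779515e-05,  3.29798648e-01]), 'force': array([-0.61438595,  0.12667289,  0.74888375]), 'grip_width': 0.0940412452971355}
{'vertical_fov': 55.34415587772264, 'cx': 313.11414048410575, 'cy': 200.1637031388515, 'eye': array([1.19821884, 0.32646416, 0.74415311]), 'attitude': array([-2.34133843, -0.01556043,  2.0098188 ])}
{'vertical_fov': 50.93162883502655, 'cx': 322.52708800281374, 'cy': 201.7522032363373, 'eye': array([0.39895088, 0.03883485, 0.94462108]), 'attitude': array([-2.95394584, -0.00430475, -1.593646  ])}
```

View pics/top0.png

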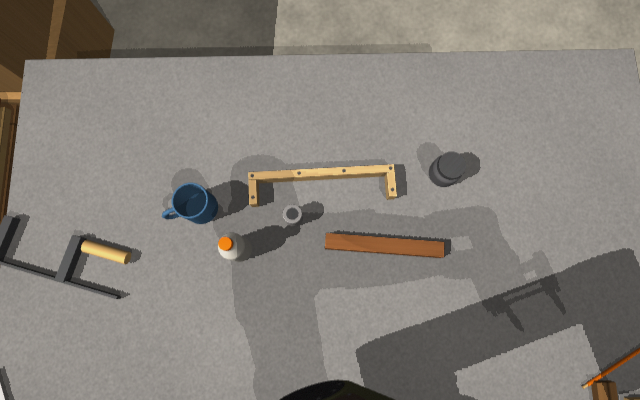

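View pics/scene0.png

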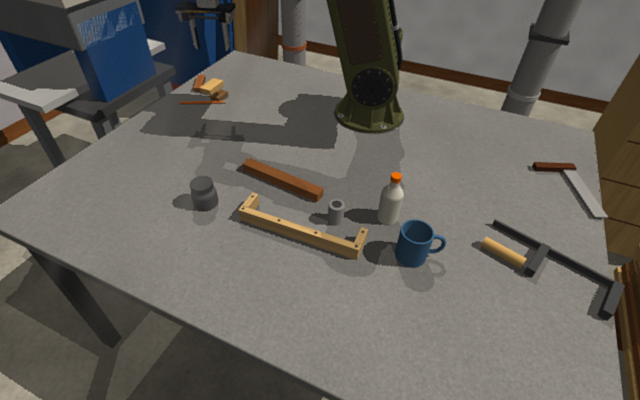

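```bash
cat > h.py <<'E'
import numpy as np, cv2
from scipy.spatial.transform import Rotation as R
from station import ctrl, eyes
def cam(n,save=None,crop=None,s=1):
    c=eyes.camera(n)
    if save:
        f=c['frame'][:,:,::-1]
        if crop: x0,y0,x1,y1=crop; f=f[y0:y1,x0:x1]
        cv2.imwrite('pics/'+save,cv2.resize(f,None,fx=s,fy=s,interpolation=cv2.INTER_CUBIC))
    return c
def par(c):
    f=200/np.tan(np.radians(c['vertical_fov'])/2)
    return f,R.from_euler('xyz',c['attitude']).as_matrix(),np.array(c['eye'])
def px2w(c,uv,z):
    f,M,e=par(c); uv=np.atleast_2d(uv).astype(float)
    d=np.c_[(uv[:,0]-c['cx'])/f,(uv[:,1]-c['cy'])/f,np.ones(len(uv))]@M.T
    return e+d*((z-e[2])/d[:,2])[:,None]
def w2px(c,p):
    f,M,e=par(c); q=(np.atleast_2d(p)-e)@M
    return q[:,:2]/q[:,2:]*f+[c['cx'],c['cy']]
E
python3 - <<'E'
from h import *
c=cam('top','topc.png',(220,140,470,290),3.2)
c=cam('scene','scc.png',(180,140,460,280),2.8)
E
```

```text
(no output)
```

View pics/topc.png

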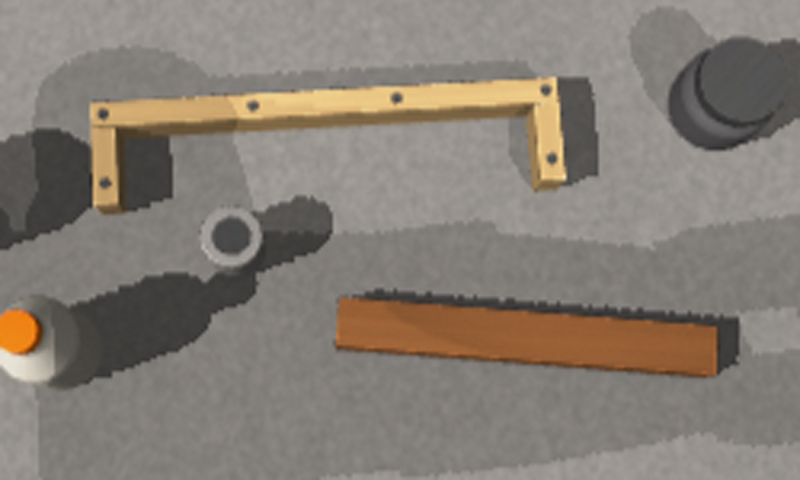

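View pics/scc.png

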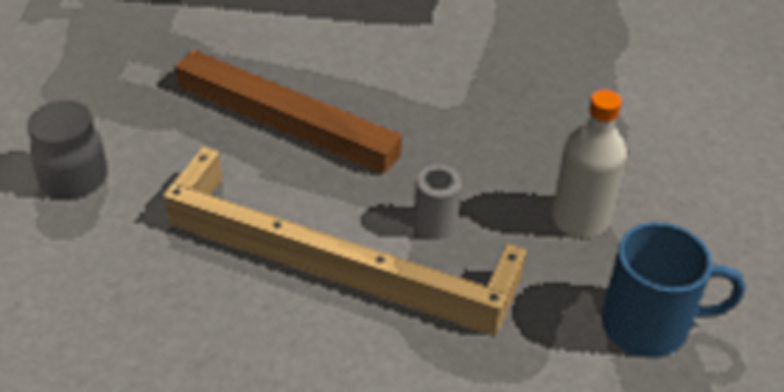

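Run:
```python
from h import *
c=cam('top')
P=lambda l,z:print(np.round(px2w(c,np.array(l)/3.2+[220,140],z)*1000,0)[:,:2].tolist())
P([(90,101),(555,76),(122,127),(531,106),(97,205),(120,205),(535,184),(566,178)],.04)
P([(338,297),(718,324),(716,374),(335,346)],.03)
P([(231,237)],.06); P([(18,332)],.15)
s=np.array(eyes.camera('top')['frame'])
# mug rim, screws lid
print(px2w(c,[[192,202]],.09)*1000, px2w(c,[[452,165]],.075)*1000)
# scene bottom estimates
d=cam('scene')
Q=lambda l,z:print(np.round(px2w(d,np.array(l)/2.8+[180,140],z)*1000,0)[:,:2].tolist())
Q([(585,220)],0);Q([(438,183)],.06);Q([(606,95)],.15);Q([(664,240)],.09);Q([(62,125)],.075)
Q([(166,200),(495,307),(524,250),(206,150)],.04)
Q([(402,139),(386,153),(195,53),(178,66)],.03)
```

```text
[[642.0, 195.0], [653.0, -129.0], [623.0, 172.0], [632.0, -111.0], [569.0, 189.0], [569.0, 173.0], [577.0, -111.0], [581.0, -133.0]]
[[503.0, 26.0], [479.0, -233.0], [445.0, -229.0], [470.0, 29.0]]
[[542.0, 96.0]]
[[473.0, 217.0]]
[[566.52828076 301.37650023  90.        ]] [[ 638.09713572 -248.34324873   75.        ]]
[[474.0, 224.0]]
[[547.0, 98.0]]
[[469.0, 217.0]]
[[555.0, 302.0]]
[[644.0, -242.0]]
[[658.0, -124.0], [643.0, 191.0], [572.0, 191.0], [584.0, -127.0]]
[[477.0, 32.0], [502.0, 26.0], [450.0, -224.0], [477.0, -228.0]]
```

Request:
jog_arm(
  moves=[
    [[246, 423, 0], [0, 0, -7.4], 94],
    [[246, 423, 0], [0, 0, -7.4], 94],
    [[246, 423, 0], [0, 0, -7.4], 94],
    [[246, 423, 0], [0, 0, -7.4], 94],
    [[246, 423, 0], [0, 0, -7.4], 94],
  ],
)

```text
time_s: 0.77
ee_pos: [0.278, -0.3486, 0.2056]
eef_rot: [3.142, -0.0, -0.266]
force: [1.1, -1.0, 0.5]
grip_width: 0.094
```

Request:
jog_arm(
  moves=[
    [[144, 250, 0], [0, 0, -0.3], 94],
    [[144, 250, 0], [0, 0, -0.3], 94],
    [[144, 250, 0], [0, 0, -0.3], 94],
    [[144, 250, 0], [0, 0, -0.3], 94],
    [[144, 250, 0], [0, 0, -0.3], 94],
  ],
)

```text
time_s: 1.18
ee_pos: [0.382, -0.1679, 0.2058]
eef_rot: [3.141, -0.001, -0.287]
force: [0.7, -0.7, 0.0]
grip_width: 0.0938
```

```bash
cat >> h.py <<'E'
def obs():
    o=ctrl.get_obs(); print('t',round(o['time_s'],2),'tcp',np.round(o['ee_pos']*1000,1),'rpy',np.round(np.degrees(o['eef_rot']),1),'F',np.round(o['force'],1),'q',np.round(o['qpos'],2))
E
python3 - <<'E'
from h import *
obs()
c=cam('top','t1.png',(180,120,500,320),2.5)
E
```

```text
t 1.18 tcp [ 382.  -167.9  205.8] rpy [180.   -0.  -16.4] F [ 0.7 -0.7  0. ] q [-0.5  -0.    1.87  0.    1.28  1.36]
```

View pics/t1.png

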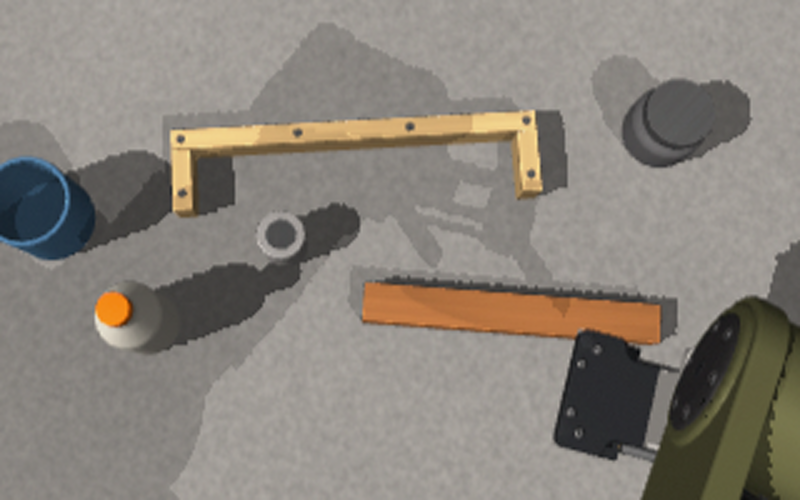

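Request:
jog_arm(
  moves=[
    [[34, 60, 0], [0, 0, -0.2], 94],
    [[34, 60, -40], [0, 0, -0.2], 94],
    [[34, 60, -80], [0, 0, -0.2], 94],
    [[34, 60, -120], [0, 0, -0.2], 94],
    [[34, 60, -150], [0, 0, -0.2], 94],
  ],
)

```text
time_s: 1.65
ee_pos: [0.4147, -0.109, 0.0531]
eef_rot: [-3.142, 0.001, -0.303]
force: [1.2, -0.7, -1.1]
grip_width: 0.0938
```

Run:
```python
from h import *
obs()
c=cam('top','t2.png',(180,120,500,320),2.5)
```

```text
t 1.65 tcp [ 414.7 -109.    53.1] rpy [-1.80e+02  1.00e-01 -1.73e+01] F [ 1.2 -0.7 -1.1] q [-0.34  0.24  2.    0.    0.9   1.53]
```

View pics/t2.png

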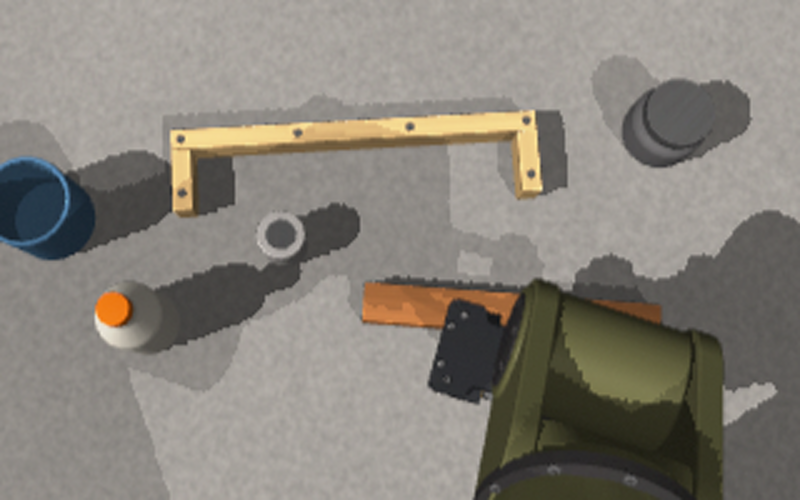

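Request:
jog_arm(
  moves=[
    [[0, 8, -40], [0, 0, 0], 94],
    [[0, 14, -40], [0, 0, 0], 94],
    [[20, 14, -40], [0, 0, 0], 94],
    [[32, 16, -40], [0, 0, 0], 94],
    [[42, 18, -40], [0, 0, 0], 94],
  ],
)

```text
time_s: 2.12
ee_pos: [0.459, -0.0919, 0.018]
eef_rot: [3.142, -0.001, -0.304]
force: [-1.4, -0.5, -0.2]
grip_width: 0.0941
```

Run:
```python
from h import *
obs()
c=cam('top','t3.png',(180,120,500,320),2.5)
```

```text
t 2.12 tcp [459.  -91.9  18. ] rpy [ 1.80e+02 -1.00e-01 -1.74e+01] F [-1.4 -0.5 -0.2] q [-0.28  0.38  1.91 -0.    0.85  1.6 ]
```

View pics/t3.png

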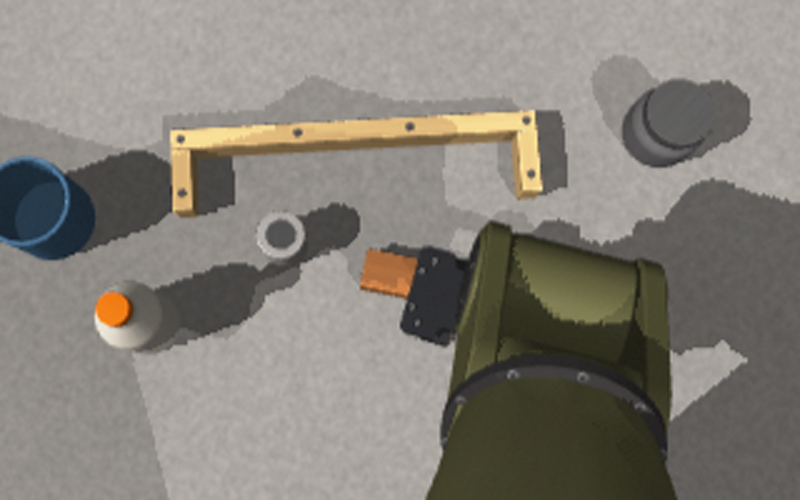

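Request:
jog_arm(
  moves=[
    [[8, 2, -4], [0, 0, 0], 94],
    [[16, 3, -4], [0, 0, 0], 94],
    [[24, 5, -4], [0, 0, 0], 94],
    [[32, 6, -4], [0, 0, 0], 94],
    [[38, 7, -4], [0, 0, 0], 94],
  ],
)

```text
time_s: 2.58
ee_pos: [0.4963, -0.0848, 0.0119]
eef_rot: [3.142, -0.0, -0.304]
force: [-2.6, -0.2, 0.6]
grip_width: 0.094
```

Run:
```python
from h import *
obs()
c=cam('top','t4.png',(180,120,500,320),2.5)
c=cam('scene','s4.png',(160,100,480,300),2.5)
```

```text
t 2.58 tcp [496.3 -84.8  11.9] rpy [180.   -0.  -17.4] F [-2.6 -0.2  0.6] q [-0.24  0.45  1.82 -0.    0.87  1.63]
```

View pics/t4.png

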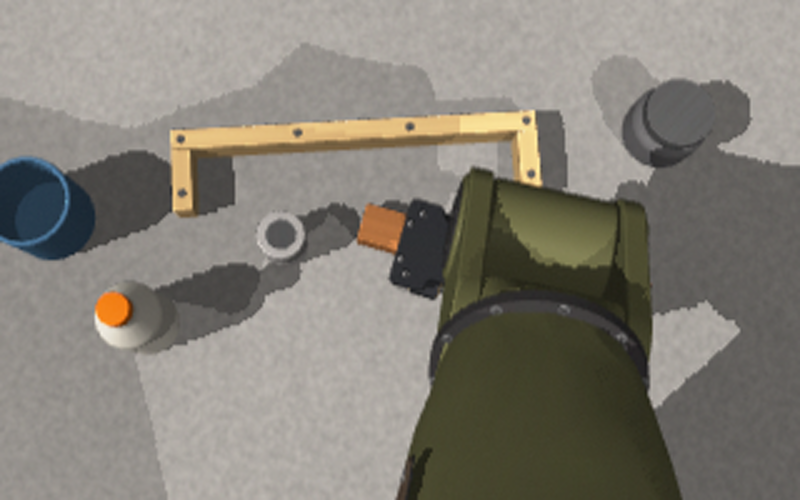

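View pics/s4.png

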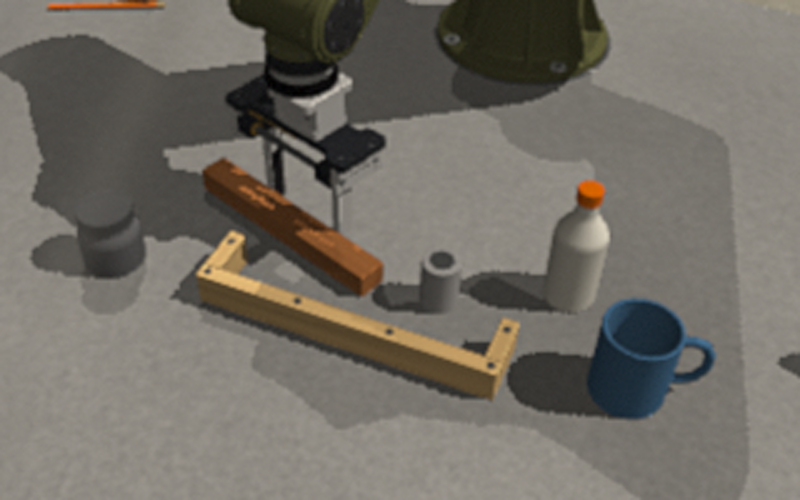

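```bash
cat >> h.py <<'E'
from scipy.optimize import least_squares
def fit(obsv,x0):
    # obsv: list of (cam, local pt(mm), px); x0 = (x,y mm, yaw)
    def res(p):
        r=[]
        for c,l,uv in obsv:
            l=np.array(l,float); M=R.from_euler('z',p[2]).as_matrix()
            w=(M@l+[p[0],p[1],0])/1000
            r.append((w2px(c,w)[0]-uv))
        return np.ravel(r)
    s=least_squares(res,x0,loss='soft_l1'); return s.x,np.round(s.fun.reshape(-1,2),1)
T=lambda x,y,o=(180,120),s=2.5:(x/s+o[0],y/s+o[1])
S=lambda x,y,o=(160,100),s=2.5:(x/s+o[0],y/s+o[1])
BAY=None
E
python3 - <<'E'
from h import *
t=cam('top');s=cam('scene')
b=[(t,(18,163,40),T(171,130)),(t,(18,-163,40),T(535,110)),(t,(-55,163,40),T(174,208)),(t,(-55,145,40),T(194,207)),(t,(-55,-145,40),T(519,192)),(t,(-55,-163,40),T(542,188)),
(s,(18,-163,40),S(199,272)),(s,(18,163,40),S(493,370)),(s,(18,163,0),S(493,395)),(s,(-55,163,40),S(518,325)),(s,(-55,-163,40),S(228,234)),(s,(-55,-145,40),S(245,240)),(s,(18,-163,0),S(202,295))]
x,r=fit(b,(631,34,.038)); print(x,r.tolist())
rl=[(t,(17,130,30),T(371,204)),(t,(-17,130,30),T(358,245)),(s,(17,130,30),S(361,278)),(s,(-17,130,30),S(383,264)),(s,(17,130,0),S(361,292)),(s,(17,-130,30),S(204,167)),(s,(-17,-130,30),S(226,160)),(s,(17,-130,0),S(205,182))]
y,r=fit(rl,(520,-90,-.3)); print(y,r.tolist())
d=y[:2]-x[:2];c,sn=np.cos(x[2]),np.sin(x[2]); B=np.array([c*d[0]+sn*d[1],-sn*d[0]+c*d[1]]);th=x[2]-y[2]
print('rail in bay',B,'theta',np.degrees(th),'c.n',B@[np.cos(th),-np.sin(th)])
for nm,p in (('T',px2w(t,[T(281,236)],.06)[0,:2]),('S',px2w(s,[S(441,261)],.06)[0,:2])):
    d=p*1000-x[:2]; q=np.array([c*d[0]+sn*d[1],-sn*d[0]+c*d[1]]);print('post',nm,q,'need c.n>=',q@[np.cos(th),-np.sin(th)]+38)
E
```

```text
[6.29744649e+02 3.10523306e+01 3.22255443e-02] [[-0.2, -0.4], [0.4, -0.1], [-0.7, 0.6], [-0.4, 0.6], [1.5, -0.4], [0.4, 0.7], [-1.6, 0.6], [1.1, 2.2], [-0.5, 2.5], [0.5, -1.2], [1.0, -1.8], [0.0, -2.3], [-1.0, 2.0]]
[ 5.15137515e+02 -9.87823196e+01 -3.17993518e-01] [[-0.7, 0.3], [0.1, -1.6], [-0.0, -0.9], [0.1, -1.9], [-0.0, 1.3], [-0.4, -0.6], [-0.2, -2.9], [0.4, 1.2]]
rail in bay [-118.73089804 -126.07460228] theta 20.066074175363887 c.n -68.26699708793484
post T [-86.82726475  67.79137444] need c.n>= -66.81610245303422
post S [-83.99468033  68.12218086] need c.n>= -64.26896364987434
```

Request:
jog_arm(
  moves=[
    [[7, 0, 0], [0, 0, 0], 94],
    [[12, 1, 0], [0, 0, 0], 94],
    [[13, 1, 0], [0, 0, 0], 94],
    [[-15, 5, 0], [0, 0, 0], 94],
    [[-15, 5, 40], [0, 0, 0], 94],
  ],
)

```text
time_s: 3.2
ee_pos: [0.4731, -0.0781, 0.045]
eef_rot: [3.141, 0.015, -0.304]
force: [-0.2, 0.1, -1.0]
grip_width: 0.0938
```

Request:
jog_arm(
  moves=[
    [[-5, -30, 30], [0, 0, 1.4], 60],
    [[-5, -60, 40], [0, 0, 2.8], 30],
    [[-5, -95, 40], [0, 0, 4.2], 9],
    [[-5, -125, 40], [0, 0, 5.6], 9],
    [[-5, -155, 40], [0, 0, 7.0], 9],
  ],
)

```text
time_s: 3.62
ee_pos: [0.4755, -0.2366, 0.0921]
eef_rot: [3.141, -0.001, 0.313]
force: [1.0, 0.9, 0.6]
grip_width: 0.064
```

Request:
jog_arm(
  moves=[
    [[0, -20, 0], [0, 0, 1.4], 9],
    [[0, -25, 0], [0, 0, 2.8], 9],
    [[0, -25, 0], [0, 0, 4.2], 9],
    [[0, -25, 0], [0, 0, 5.6], 9],
    [[0, -25, 0], [0, 0, 7.0], 9],
  ],
)

```text
time_s: 4.03
ee_pos: [0.4756, -0.2601, 0.0915]
eef_rot: [3.141, -0.0, 0.923]
force: [-0.0, -0.6, 0.9]
grip_width: 0.0308
```

Run:
```python
from h import *
obs()
c=cam('top','t5.png',(180,120,500,320),2.5)
c=cam('scene','s5.png',(160,100,480,300),2.5)
```

```text
t 4.03 tcp [ 475.6 -260.1   91.5] rpy [180.   -0.   52.9] F [-0.  -0.6  0.9] q [-0.57  0.4   1.66  0.    1.07  0.08]
```

View pics/t5.png

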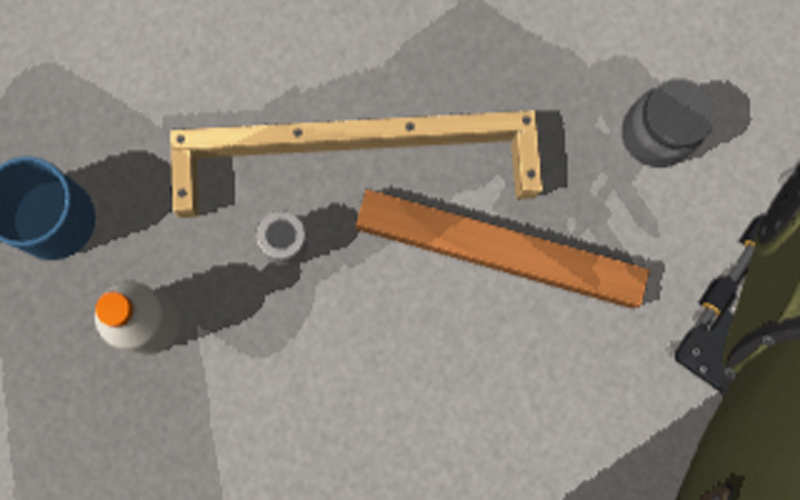

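View pics/s5.png

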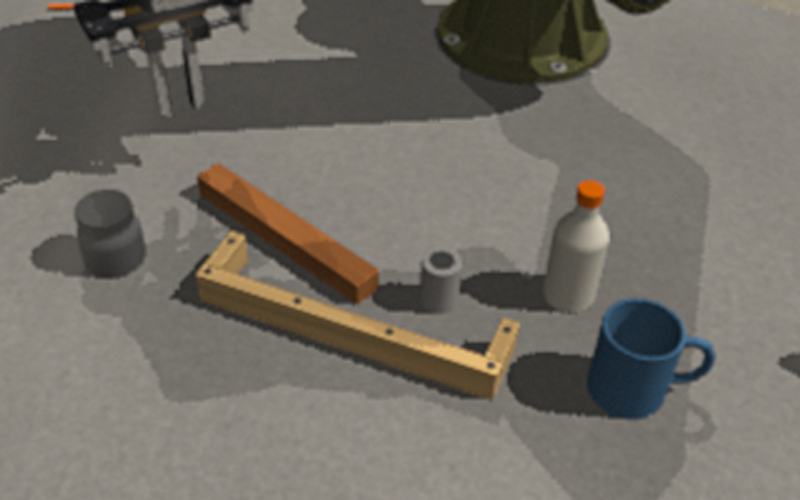

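```bash
cat >> h.py <<'E'
BAY=(630.5,32.0,.0335)
POST=(-85.5,67.8)
def tobay(p):
    d=np.array(p[:2])-BAY[:2];c,s=np.cos(BAY[2]),np.sin(BAY[2]);return np.array([c*d[0]+s*d[1],-s*d[0]+c*d[1]])
def toworld(q):
    c,s=np.cos(BAY[2]),np.sin(BAY[2]);return np.array([c*q[0]-s*q[1]+BAY[0],s*q[0]+c*q[1]+BAY[1]])
def rep(y):
    B=tobay(y);th=BAY[2]-y[2];n=np.array([np.cos(th),-np.sin(th)]);u=np.array([np.sin(th),np.cos(th)])
    print('world c',np.round(y[:2],1),'yaw',round(np.degrees(y[2]),1),'bay c',np.round(B,1),'theta',round(np.degrees(th),1),'post clr',round(B@n-np.array(POST)@n-38,1),'Lback',np.round(B+130*u+17*n,1),'Rback',np.round(B-130*u+17*n,1),'Rend world',np.round(toworld(B-130*u),1))
E
python3 - <<'E'
from h import *
t=eyes.camera('top');s=eyes.camera('scene')
a=[(t,(17,130,30),T(369,189)),(t,(-17,130,30),T(358,227)),(t,(17,-130,30),T(648,268)),(t,(-17,-130,30),T(638,302))]
b=[(s,(17,130,30),S(359,286)),(s,(-17,130,30),S(379,269)),(s,(17,130,0),S(361,302)),(s,(17,-130,30),S(198,174)),(s,(-17,-130,30),S(219,166)),(s,(17,-130,0),S(202,192))]
for o in (a,b,a+b):
    y,r=fit(o,(520,-90,-.3)); print(r.tolist()); rep(y)
E
```

```text
[[-1.5, 0.1], [-1.2, -0.6], [1.1, -0.3], [1.7, 1.0]]
world c [532.1 -96.8] yaw -16.9 bay c [-102.6 -125.4] theta 18.8 post clr 8.0 Lback [-44.7  -7.8] Rback [-128.3 -254. ] Rend world [ 494.5 -221.2]
[[0.0, -0.4], [0.9, -0.3], [-0.7, 1.1], [-0.1, 0.1], [0.4, -2.0], [-0.5, 0.7]]
world c [529.7 -95.2] yaw -17.5 bay c [-105.  -123.8] theta 19.4 post clr 7.2 Lback [-45.8  -6.8] Rback [-132.1 -252.1] Rend world [ 490.7 -219.3]
[[-2.0, 0.2], [-1.8, -0.5], [0.5, 0.4], [1.0, 1.7], [-0.0, -0.1], [0.8, -0.1], [-0.8, 1.3], [-0.6, 0.5], [-0.1, -1.6], [-1.0, 1.1]]
world c [531.2 -95.4] yaw -17.1 bay c [-103.5 -124. ] theta 19.0 post clr 7.6 Lback [-45.   -6.7] Rback [-129.8 -252.5] Rend world [ 493.  -219.7]
```

Request:
jog_arm(
  moves=[
    [[7, 5, 0], [0, 0, 1.4], 9],
    [[7, 5, 0], [0, 0, 2.8], 9],
    [[7, 5, -15], [0, 0, 4.0], 9],
    [[7, 5, -45], [0, 0, 4.0], 9],
    [[7, 5, -79], [0, 0, 4.0], 9],
  ],
)

```text
time_s: 4.65
ee_pos: [0.4835, -0.2553, 0.013]
eef_rot: [3.138, 0.001, 1.263]
force: [1.2, -0.6, -0.1]
grip_width: 0.0091
```

Run:
```python
from h import *
obs();print(ctrl.get_obs()['grip_width'])
c=cam('scene','s6.png',(160,100,480,300),2.5)
```

```text
t 4.65 tcp [ 483.5 -255.3   13. ] rpy [1.798e+02 1.000e-01 7.240e+01] F [ 1.2 -0.6 -0.1] q [-0.55  0.53  1.7   0.    0.92 -0.25]
0.009051491777130256
```

View pics/s6.png

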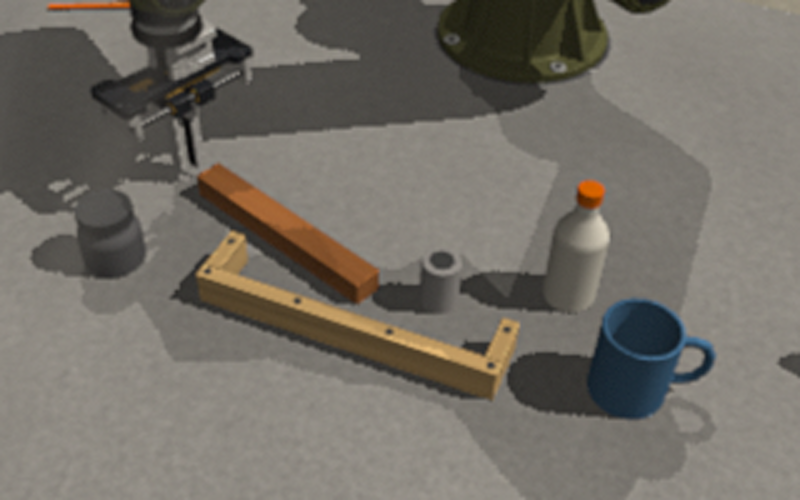

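Request:
jog_arm(
  moves=[
    [[6, 20, 0], [0, 0, 0], 9],
    [[9, 32, 0], [0, 0, 0], 9],
    [[12, 43, 0], [0, 0, 0], 9],
    [[16, 54, 0], [0, 0, 0], 9],
    [[19, 64, 0], [0, 0, 0], 9],
  ],
)

```text
time_s: 5.12
ee_pos: [0.5023, -0.1901, 0.0135]
eef_rot: [3.14, 0.0, 1.266]
force: [-1.0, -2.2, 1.4]
grip_width: 0.0091
```

Run:
```python
from h import *
obs()
c=cam('top','t7.png',(180,120,500,320),2.5)
c=cam('scene','s7.png',(160,100,480,300),2.5)
```

```text
t 5.12 tcp [ 502.3 -190.1   13.5] rpy [179.9   0.   72.6] F [-1.  -2.2  1.4] q [-0.43  0.51  1.72 -0.    0.91 -0.13]
```

View pics/t7.png

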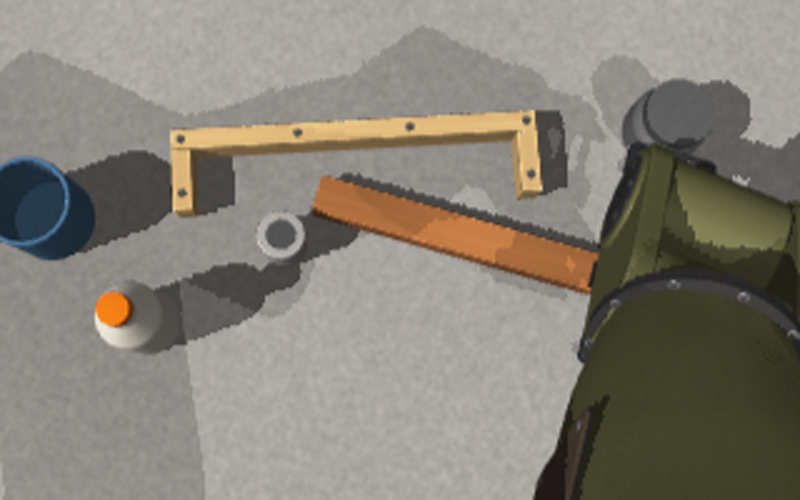

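View pics/s7.png

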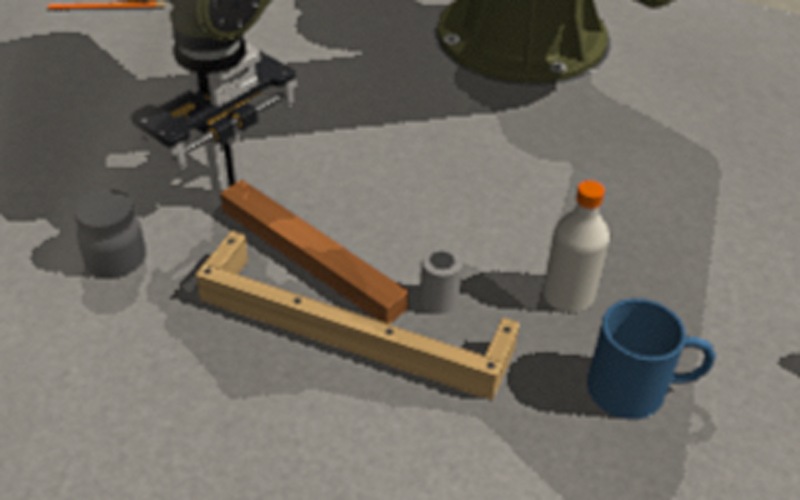

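Run:
```python
from h import *
t=eyes.camera('top');s=eyes.camera('scene')
a=[(t,(17,130,30),T(324,176)),(t,(-17,130,30),T(313,212)),(t,(17,-130,30),T(600,249))]
b=[(s,(17,130,30),S(388,305)),(s,(-17,130,30),S(409,290)),(s,(17,130,0),S(388,318)),(s,(17,-130,30),S(222,193)),(s,(-17,-130,30),S(240,181)),(s,(17,-130,0),S(224,208))]
for o in (a,b,a+b):
    y,r=fit(o,(520,-90,-.3)); print(r.tolist()); rep(y)
```

```text
[[-0.8, -0.2], [-0.4, -0.1], [2.9, 0.2]]
world c [546.9 -59.4] yaw -16.1 bay c [-86.6 -88.5] theta 18.0 post clr 9.3 Lback [-30.2  29.9] Rback [-110.6 -217.4] Rend world [ 510.9 -184.3]
[[0.1, 0.2], [0.5, -0.9], [-0.1, 2.8], [-0.9, -0.9], [0.9, -1.6], [-0.6, 1.0]]
world c [543.1 -56.2] yaw -17.2 bay c [-90.4 -85.2] theta 19.1 post clr 7.6 Lback [-31.7  32. ] Rback [-116.9 -213.6] Rend world [ 504.6 -180.4]
[[-1.7, 0.0], [-1.5, 0.1], [1.6, 1.9], [-0.1, 0.5], [0.3, -0.6], [-0.3, 3.1], [-1.5, -0.4], [0.2, -1.2], [-1.2, 1.4]]
world c [544.9 -56.6] yaw -16.9 bay c [-88.5 -85.7] theta 18.8 post clr 8.6 Lback [-30.6  31.9] Rback [-114.3 -214.3] Rend world [ 507.2 -181. ]
```

Request:
jog_arm(
  moves=[
    [[3, 10, 0], [0, 0, 0], 9],
    [[6, 20, 0], [0, 0, 0], 9],
    [[9, 30, 0], [0, 0, 0], 9],
    [[12, 40, 0], [0, 0, 0], 9],
    [[15, 50, 0], [0, 0, 0], 9],
  ],
)

```text
time_s: 5.73
ee_pos: [0.5169, -0.1398, 0.0127]
eef_rot: [3.141, 0.0, 1.267]
force: [-1.5, -3.4, 2.4]
grip_width: 0.0089
```

Run:
```python
from h import *
obs()
c=cam('top','t8.png',(180,120,500,320),2.5)
c=cam('scene','s8.png',(160,100,480,300),2.5)
```

```text
t 5.73 tcp [ 516.9 -139.8   12.7] rpy [180.    0.   72.6] F [-1.5 -3.4  2.4] q [-0.33  0.51  1.73 -0.    0.91 -0.03]
```

View pics/t8.png

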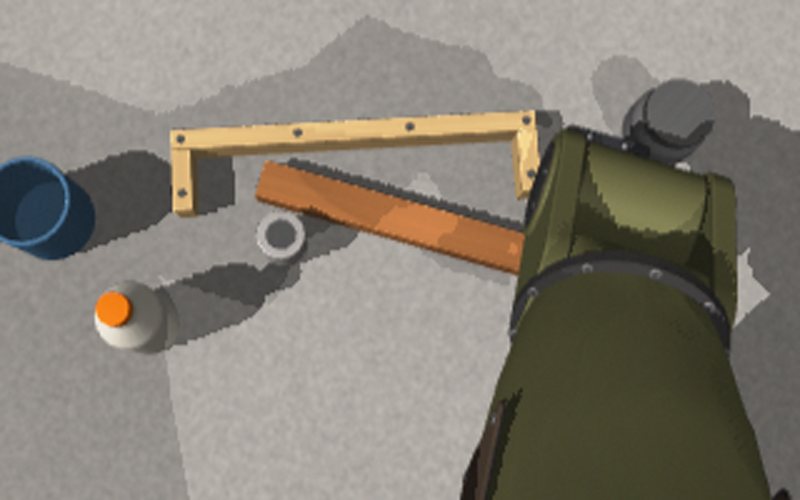

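View pics/s8.png

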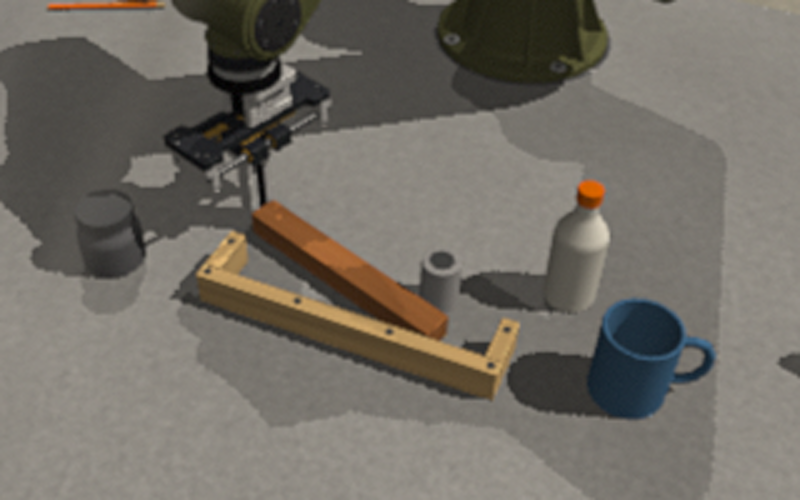

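Run:
```python
from h import *
t=eyes.camera('top');s=eyes.camera('scene')
a=[(t,(17,130,30),T(267,161)),(t,(-17,130,30),T(256,197)),(t,(17,-39,30),T(450,208))]
b=[(s,(17,130,30),S(423,329)),(s,(-17,130,30),S(446,315)),(s,(17,-130,30),S(253,215)),(s,(-17,-130,30),S(272,203)),(s,(17,-130,0),S(254,231))]
for o in (a,b,a+b):
    y,r=fit(o,(560,-10,-.3)); print(r.tolist()); rep(y)
```

```text
[[-0.2, -0.0], [0.1, -0.0], [0.1, 0.0]]
world c [561.7 -10.1] yaw -16.0 bay c [-70.2 -39.7] theta 17.9 post clr 9.6 Lback [-14.1  78.8] Rback [ -94.  -168.7] Rend world [ 525.9 -135. ]
[[0.7, 2.0], [0.4, 0.2], [-1.2, -1.3], [0.3, -2.3], [-0.7, 0.1]]
world c [560.2  -7.2] yaw -17.9 bay c [-71.5 -36.8] theta 19.9 post clr 10.7 Lback [-11.4  79.7] Rback [ -99.7 -164.8] Rend world [ 520.2 -130.8]
[[-0.3, -0.4], [-0.3, -0.5], [-0.5, 1.4], [0.6, 1.4], [0.2, -0.5], [-1.8, -1.4], [-0.4, -2.4], [-1.3, 0.1]]
world c [559.6  -8.6] yaw -17.4 bay c [-72.2 -38.2] theta 19.3 post clr 9.6 Lback [-13.2  78.9] Rback [ -99.2 -166.5] Rend world [ 520.7 -132.6]
```

Request:
jog_arm(
  moves=[
    [[2, 7, 0], [0, 0, 0], 9],
    [[4, 14, 0], [0, 0, 0], 9],
    [[6, 21, 0], [0, 0, 0], 9],
    [[8, 28, 0], [0, 0, 0], 9],
    [[9, 35, 0], [0, 0, 0], 9],
  ],
)

```text
time_s: 6.35
ee_pos: [0.5257, -0.105, 0.0125]
eef_rot: [-3.142, -0.0, 1.267]
force: [0.3, -1.0, -0.6]
grip_width: 0.009
```

Run:
```python
from h import *
obs()
c=cam('top','t9.png',(180,120,500,320),2.5)
c=cam('scene','s9.png',(160,100,480,300),2.5)
```

```text
t 6.35 tcp [ 525.7 -105.    12.5] rpy [-180.    -0.    72.6] F [ 0.3 -1.  -0.6] q [-0.27  0.51  1.72  0.    0.91  0.04]
```

View pics/t9.png

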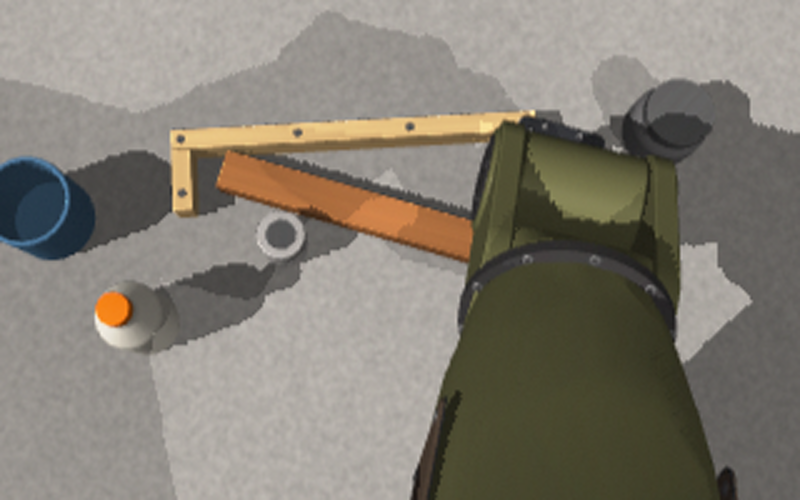

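View pics/s9.png

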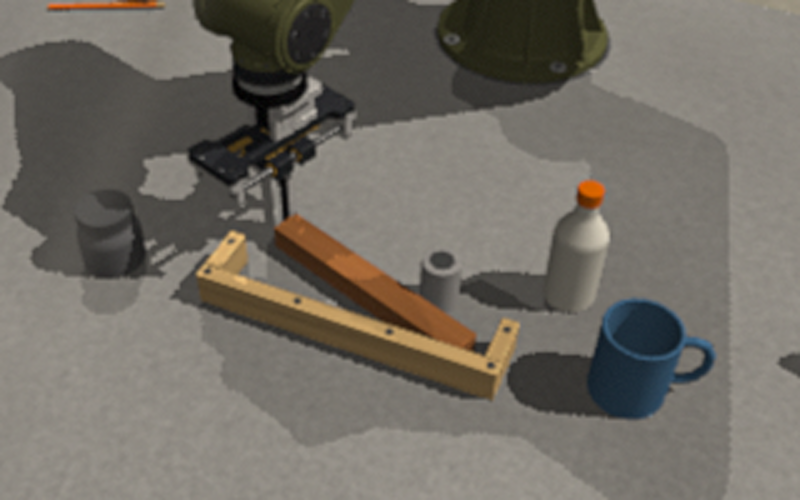

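Run:
```python
from h import *
t=eyes.camera('top');s=eyes.camera('scene')
a=[(t,(17,130,30),T(228,150)),(t,(-17,130,30),T(217,187)),(t,(17,-39,30),T(411,197))]
b=[(s,(-17,130,30),S(473,334)),(s,(17,-130,30),S(276,231)),(s,(-17,-130,30),S(295,218)),(s,(17,-130,0),S(277,245))]
for o in (a,b,a+b):
    y,r=fit(o,(560,-10,-.3)); print(r.tolist()); rep(y)
```

```text
[[-0.1, 0.2], [0.1, -0.2], [-0.0, 0.0]]
world c [572.3  24.4] yaw -15.8 bay c [-58.4  -5.6] theta 17.7 post clr 10.2 Lback [ -2.6 113. ] Rback [ -81.8 -134.6] Rend world [ 536.9 -100.7]
[[1.1, 0.9], [-1.0, -1.4], [0.5, -2.1], [-0.7, 0.8]]
world c [572.4  29.1] yaw -18.4 bay c [-58.2  -0.9] theta 20.3 post clr 11.4 Lback [  2.8 115.1] Rback [ -87.3 -128.7] Rend world [531.4 -94.2]
[[-0.3, -0.5], [-0.5, -1.0], [-0.8, 1.6], [0.8, -0.5], [-1.8, -1.8], [-0.4, -2.6], [-1.5, 0.4]]
world c [570.2  26.5] yaw -17.6 bay c [-60.5  -3.4] theta 19.5 post clr 9.4 Lback [ -1.  113.4] Rback [ -88.  -131.6] Rend world [530.8 -97.4]
```

Request:
jog_arm(
  moves=[
    [[2, 4, 0], [0, 0, 0], 9],
    [[3, 8, 0], [0, 0, 0], 9],
    [[4, 12, 0], [0, 0, 0], 9],
    [[4, 14, 0], [0, 0, 0], 9],
    [[4, 14, 0], [0, 0, 0], 9],
  ],
)

```text
time_s: 6.97
ee_pos: [0.5296, -0.0914, 0.0126]
eef_rot: [3.141, -0.0, 1.267]
force: [0.2, -0.7, -0.8]
grip_width: 0.0092
```

Request:
jog_arm(
  moves=[
    [[-3, -12, 0], [0, 0, 0], 9],
    [[-10, -35, 0], [0, 0, -1.4], 9],
    [[-10, -35, 0], [0, 0, -2.8], 9],
    [[-10, -35, 0], [0, 0, -4.2], 9],
    [[-10, -35, 0], [0, 0, -4.2], 9],
  ],
)

```text
time_s: 7.38
ee_pos: [0.5192, -0.1279, 0.0125]
eef_rot: [-3.142, -0.0, 0.893]
force: [-0.4, -0.8, 0.1]
grip_width: 0.009
```

Run:
```python
from h import *
obs()
c=cam('top','t10.png',(180,120,500,320),2.5)
c=cam('scene','s10.png',(160,100,480,300),2.5)
```

```text
t 7.38 tcp [ 519.2 -127.9   12.5] rpy [-180.    -0.    51.2] F [-0.4 -0.8  0.1] q [-0.31  0.51  1.73  0.    0.91  0.37]
```

View pics/t10.png

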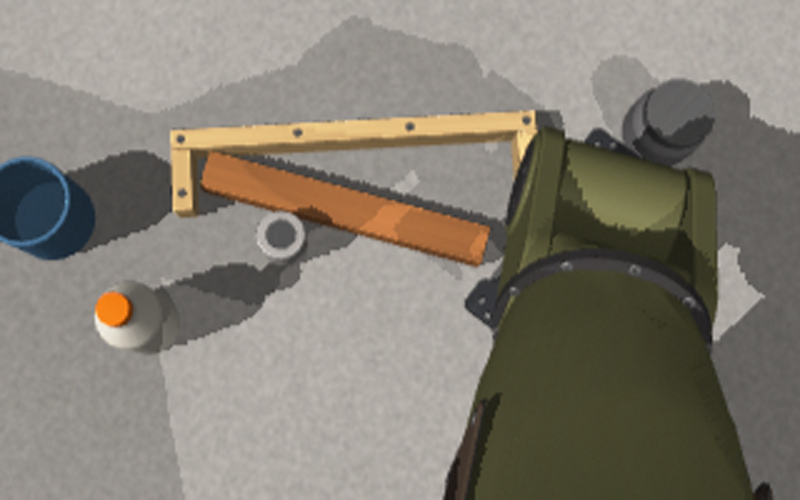

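View pics/s10.png

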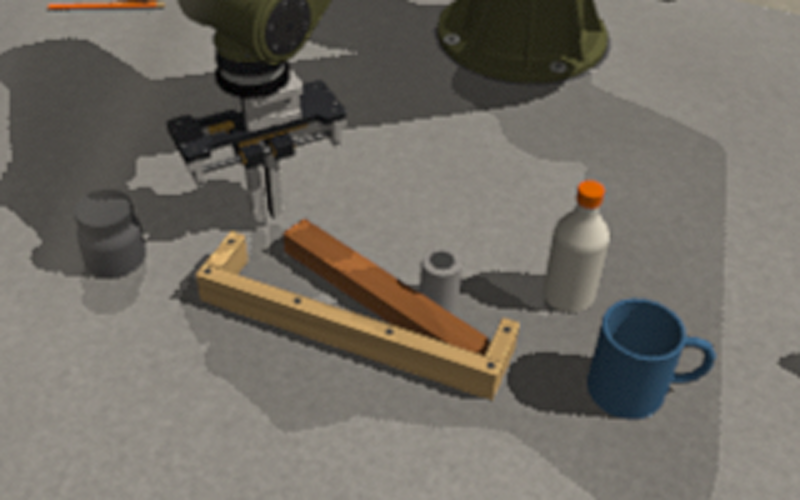

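Run:
```python
from h import *
t=eyes.camera('top');s=eyes.camera('scene')
a=[(t,(17,130,30),T(211,151)),(t,(-17,130,30),T(202,187)),(t,(17,-130,30),T(490,228)),(t,(-17,-130,30),T(482,264))]
b=[(s,(-17,130,30),S(491,339)),(s,(17,-130,30),S(284,236)),(s,(-17,-130,30),S(305,222)),(s,(17,-130,0),S(286,252))]
for o in (a,b,a+b):
    y,r=fit(o,(560,-10,-.3)); print(r.tolist()); rep(y)
```

```text
[[-0.2, -0.1], [-1.1, -0.1], [0.9, -0.1], [0.3, 0.3]]
world c [570.2  40.8] yaw -16.9 bay c [-60.   10.8] theta 18.8 post clr 4.5 Lback [ -2.  128.4] Rback [ -85.7 -117.8] Rend world [532.5 -83.6]
[[0.5, 0.5], [-0.3, -0.6], [0.2, -1.2], [-0.5, 0.8]]
world c [573.7  44.9] yaw -16.7 bay c [-56.4  14.8] theta 18.6 post clr 6.5 Lback [  1.3 132.6] Rback [ -81.8 -113.8] Rend world [536.3 -79.6]
[[-0.8, -0.3], [-1.7, -0.4], [0.2, -0.3], [-0.4, 0.0], [-0.2, -0.7], [-0.6, -1.7], [-0.1, -2.2], [-0.7, -0.2]]
world c [570.7  42.2] yaw -16.9 bay c [-59.4  12.2] theta 18.8 post clr 4.6 Lback [ -1.5 129.8] Rback [ -85.2 -116.4] Rend world [533.  -82.3]
```

Request:
jog_arm(
  moves=[
    [[-30, 0, 20], [0, 0, -1.4], 0],
    [[-35, 25, 30], [0, 0, -2.8], 0],
    [[-35, 50, 30], [0, 0, -4.2], 0],
    [[-35, 70, 30], [0, 0, -5.6], 0],
    [[-35, 73, 30], [0, 0, -7.0], 0],
  ],
)

```text
time_s: 8.0
ee_pos: [0.4843, -0.0515, 0.0428]
eef_rot: [-3.141, -0.0, 0.288]
force: [0.1, -0.2, -0.2]
grip_width: 0.0006
```

Request:
jog_arm(
  moves=[
    [[0, 0, 0], [0, 0, -1.4], 0],
    [[0, 0, 0], [0, 0, -2.8], 0],
    [[0, 0, 0], [0, 0, -4.2], 0],
    [[0, 0, -15], [0, 0, -4.8], 0],
    [[0, 0, -30], [0, 0, -4.8], 0],
  ],
)

```text
time_s: 8.42
ee_pos: [0.485, -0.0539, 0.0128]
eef_rot: [3.142, -0.002, -0.13]
force: [1.0, -0.5, 0.7]
grip_width: 0.0003
```

Run:
```python
from h import *
obs()
c=cam('top','t11.png',(180,120,500,320),2.5)
c=cam('scene','s11.png',(160,100,480,300),2.5)
```

```text
t 8.42 tcp [485.  -53.9  12.8] rpy [ 1.8e+02 -1.0e-01 -7.5e+00] F [ 1.  -0.5  0.7] q [-0.19  0.43  1.86  0.    0.85  1.52]
```

View pics/s11.png

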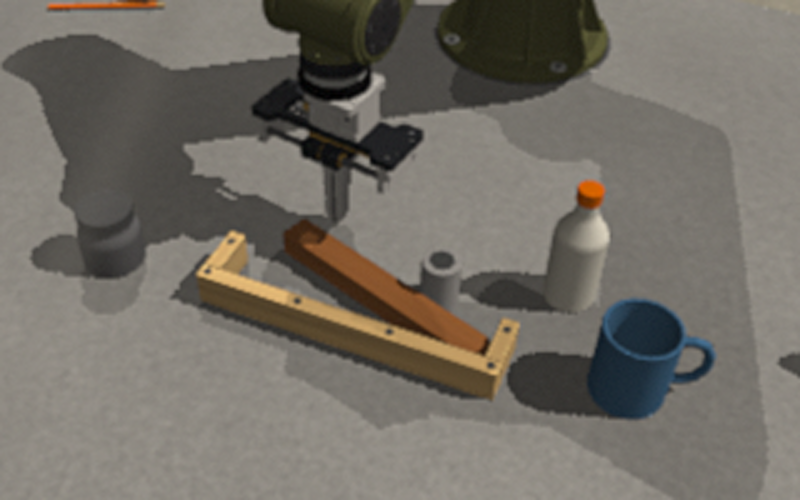

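Request:
jog_arm(
  moves=[
    [[20, -3, 0], [0, 0, 0], 0],
    [[32, -4, 0], [0, 0, 0], 0],
    [[44, -5, 0], [0, 0, 0.3], 0],
    [[56, -5, 0], [0, 0, 0.6], 0],
    [[68, -5, 0], [0, 0, 1.0], 0],
  ],
)

```text
time_s: 8.93
ee_pos: [0.5531, -0.059, 0.0133]
eef_rot: [3.141, -0.0, -0.039]
force: [-2.0, -1.2, -0.5]
grip_width: 0.0003
```

Run:
```python
from h import *
obs()
c=cam('top','t12.png',(180,120,500,320),2.5)
c=cam('scene','s12.png',(160,100,480,300),2.5)
```

```text
t 8.93 tcp [553.1 -59.   13.3] rpy [180.   -0.   -2.2] F [-2.  -1.2 -0.5] q [-0.17  0.55  1.66 -0.    0.93  1.44]
```

View pics/t12.png

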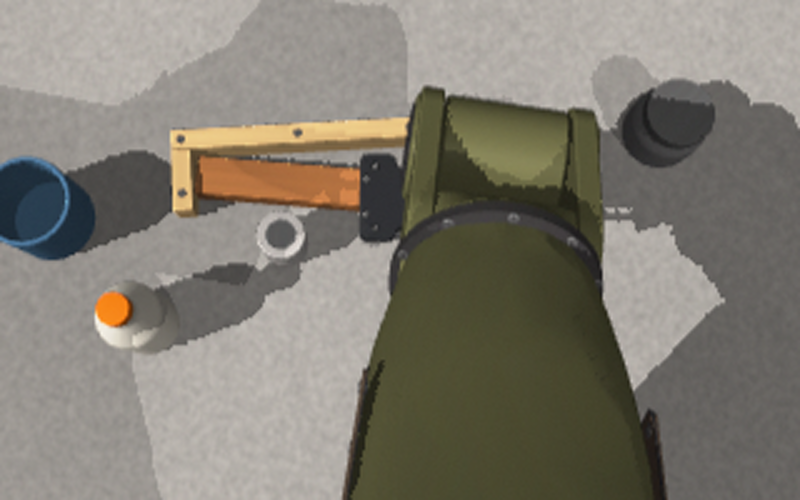

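View pics/s12.png

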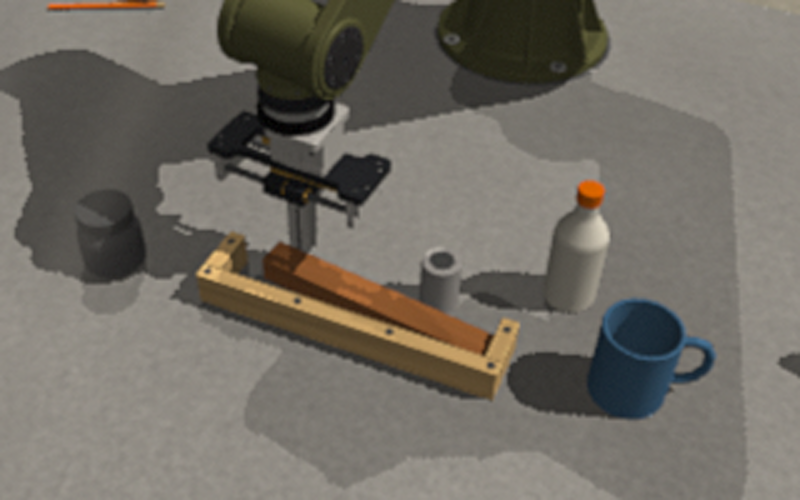

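Request:
jog_arm(
  moves=[
    [[7, 0, 0], [0, 0, 0.2], 0],
    [[14, 0, 0], [0, 0, 0.4], 0],
    [[20, 0, 0], [0, 0, 0.6], 0],
    [[25, 0, 0], [0, 0, 0.8], 0],
    [[29, 0, 0], [0, 0, 0.8], 0],
  ],
)

```text
time_s: 9.45
ee_pos: [0.5819, -0.0589, 0.0127]
eef_rot: [3.142, 0.0, 0.029]
force: [-0.6, -0.2, 1.2]
grip_width: 0.0007
```

Run:
```python
from h import *
obs()
c=cam('top','t13.png',(180,120,500,320),2.5)
c=cam('scene','s13.png',(160,100,480,300),2.5)
```

```text
t 9.45 tcp [581.9 -58.9  12.7] rpy [180.    0.    1.7] F [-0.6 -0.2  1.2] q [-0.16  0.6   1.58 -0.    0.97  1.38]
```

View pics/t13.png

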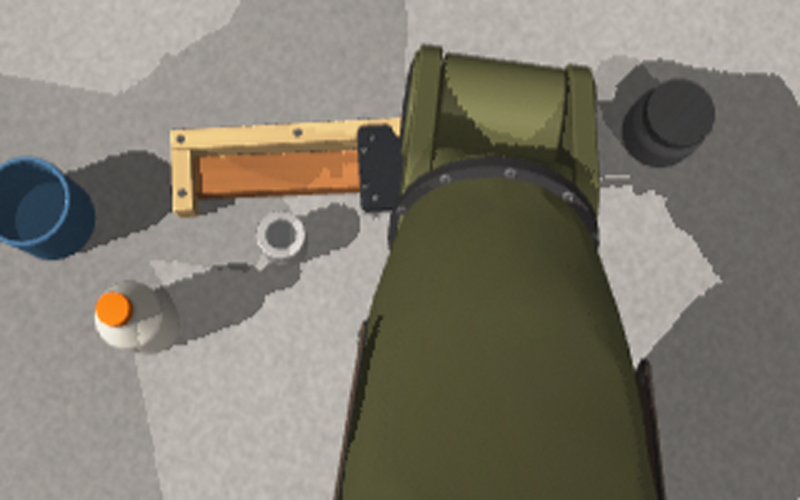

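View pics/s13.png

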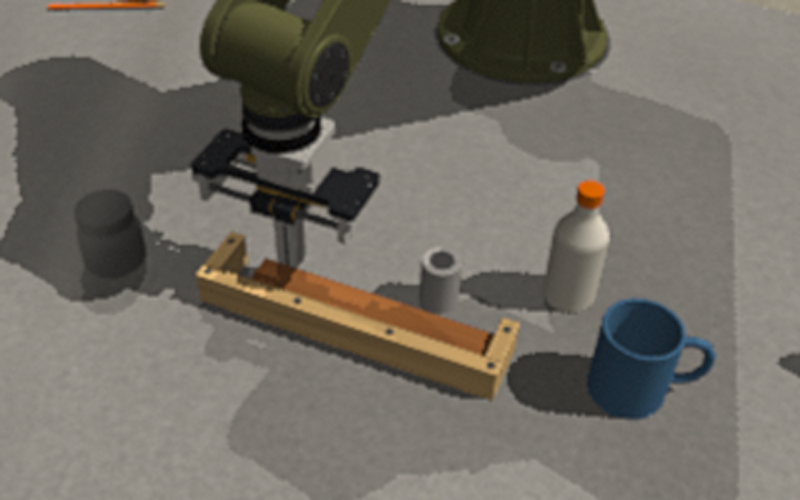

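Request:
jog_arm(
  moves=[
    [[-20, 0, 0], [0, 0, 0], 50],
    [[-20, 40, 0], [0, 0, 0], 50],
    [[-20, 78, 0], [0, 0, 0], 50],
    [[-20, 78, 0], [0, 0, 0], 50],
    [[-12, 78, 0], [0, 0, 0], 50],
  ],
)

```text
time_s: 9.97
ee_pos: [0.5688, 0.0207, 0.0125]
eef_rot: [-3.141, 0.001, 0.03]
force: [0.6, 0.5, -0.3]
grip_width: 0.0304
```

Request:
jog_arm(
  moves=[
    [[5, 0, 0], [0, 0, 0], 50],
    [[10, 0, 0], [0, 0, 0], 50],
    [[15, 0, 0], [0, 0, 0], 50],
    [[18, 0, 0], [0, 0, 0], 50],
    [[20, 0, 0], [0, 0, 0], 50],
  ],
)

```text
time_s: 10.38
ee_pos: [0.5872, 0.0179, 0.0123]
eef_rot: [3.141, 0.008, 0.028]
force: [-32.1, -5.2, 25.2]
grip_width: 0.0496
```

Run:
```python
from h import *
obs()
c=cam('top','t14.png',(180,120,500,320),2.5)
c=cam('scene','s14.png',(220,170,400,290),4.4)
```

```text
t 10.38 tcp [587.2  17.9  12.3] rpy [180.    0.4   1.6] F [-32.1  -5.2  25.2] q [-0.03  0.61  1.56 -0.    0.98  1.51]
```

View pics/s14.png

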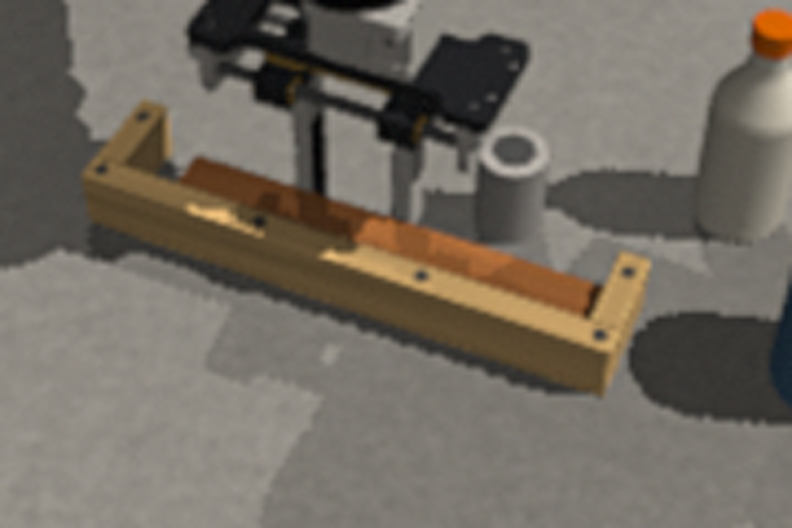

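View pics/t14.png

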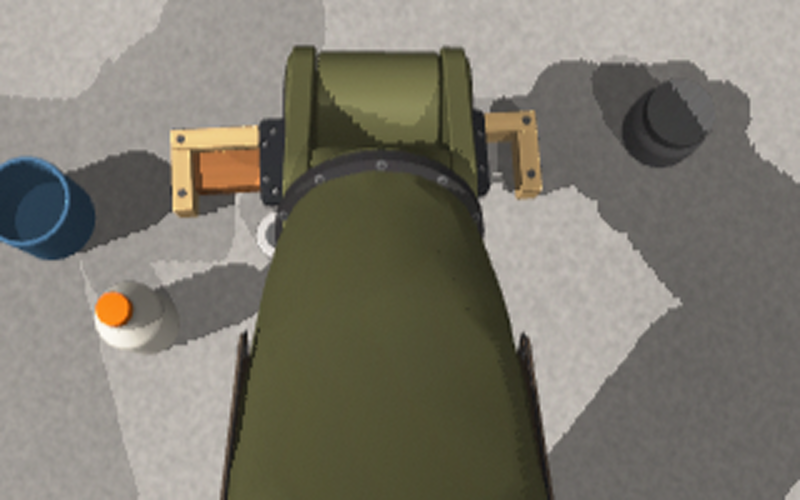

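Request:
jog_arm(
  moves=[
    [[-8, 0, 0], [0, 0, 0], 50],
    [[-25, 0, 0], [0, 0, 0], 50],
    [[-50, -10, 20], [0, 0, 0], 50],
    [[-80, -40, 50], [0, 0, 0], 50],
    [[-100, -80, 80], [0, 0, 0], 50],
  ],
)

```text
time_s: 10.9
ee_pos: [0.4967, -0.045, 0.0803]
eef_rot: [-3.141, 0.002, 0.029]
force: [0.7, -0.3, 0.5]
grip_width: 0.05
```

Request:
jog_arm(
  moves=[
    [[-20, -40, 20], [0, 0, 0], 50],
    [[-40, -80, 40], [0, 0, 0], 50],
    [[-60, -110, 50], [0, 0, 0], 50],
    [[-60, -140, 50], [0, 0, 0], 50],
    [[-60, -140, 50], [0, 0, 0], 50],
  ],
)

```text
time_s: 11.32
ee_pos: [0.4378, -0.1905, 0.1316]
eef_rot: [3.139, -0.003, 0.022]
force: [0.4, 1.6, 0.3]
grip_width: 0.0499
```

Run:
```python
from h import *
obs()
c=cam('top','t15.png',(235,150,415,250),4.4)
c=cam('scene','s15.png',(220,170,400,290),4.4)
```

```text
t 11.32 tcp [ 437.8 -190.5  131.6] rpy [179.9  -0.2   1.3] F [0.4 1.6 0.3] q [-0.49  0.22  1.81 -0.    1.11  1.06]
```

View pics/s15.png

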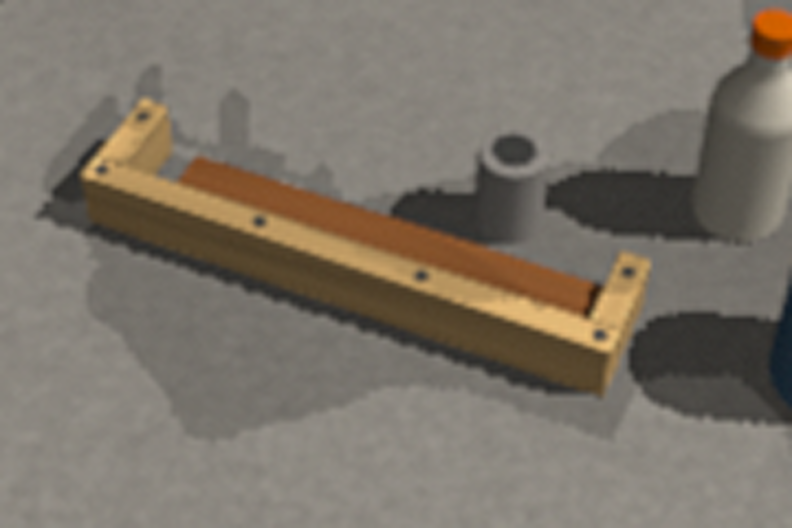

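View pics/t15.png

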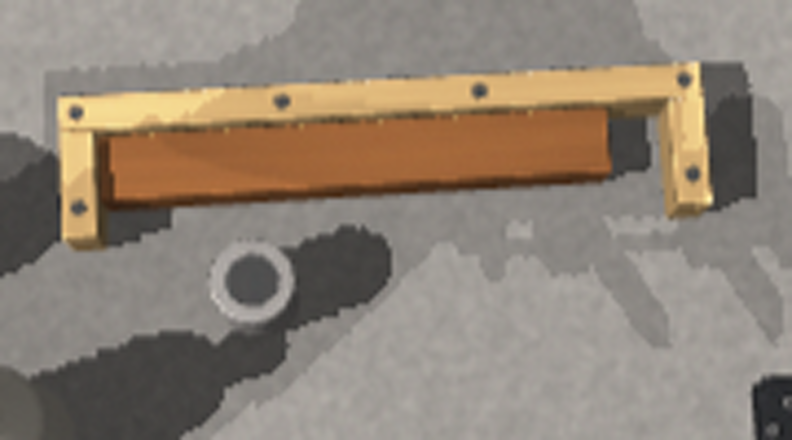

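Run:
```python
from h import *
t=eyes.camera('top');s=eyes.camera('scene')
U=lambda x,y:T(x,y,(235,150),4.4)
V=lambda x,y:T(x,y,(220,170),4.4)
for p in [(113,200),(360,188),(606,177)]: print(tobay(px2w(t,[U(*p)],.03)[0]*1000))
for p in [(97,135),(665,103)]: print('board front top edge',tobay(px2w(t,[U(*p)],.04)[0]*1000))
for p in [(197,157),(600,288)]: print('scene front edge',tobay(px2w(s,[V(*p)],.03)[0]*1000))
# predicted edges for a rail perfectly seated
for l,c,f in (('top',t,((-235,-150),4.4)),('scene',s,((-220,-170),4.4))):
  for q in [(-34,137),(-34,-123)]:
    print(l,(w2px(c,np.r_[toworld(q)/1000,.03])[0]+f[0])*4.4)
b=[(t,(18,163,40),U(58,98)),(t,(18,-163,40),U(699,62)),(t,(-55,163,40),U(63,243)),(t,(-55,-163,40),U(712,205))]
x,r=fit(b,(631,34,.038)); print(x,r.tolist())
# others
print('mug',px2w(t,[[192,202]],.09)*1000)
c=cam('top','t16.png')
```

```text
[-36.17151416 137.26580491]
[-36.89776487  12.41021748]
[ -38.11567321 -112.3551852 ]
board front top edge [ -4.50154981 142.98695573]
board front top edge [  -3.73929142 -143.74616088]
scene front edge [ -31.72987347 -113.06945649]
scene front edge [-32.23182736 141.52562749]
top [113.40213787 195.76672757]
top [626.27817027 167.94630832]
scene [593.33962926 283.29648493]
scene [184.23894324 149.81069084]
[6.28090227e+02 3.14540859e+01 3.70306293e-02] [[-0.2, 0.4], [0.3, 0.2], [-0.5, -0.3], [0.4, -0.3]]
mug [[566.52828076 301.37650023  90.        ]]
```

View pics/t16.png

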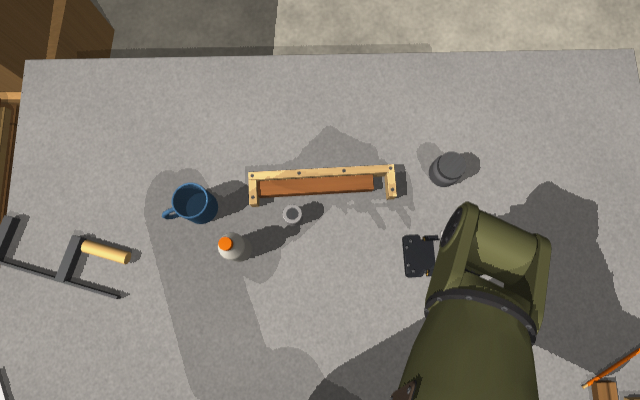

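Run:
```python
from h import *
c=eyes.camera('top');f=c['frame'][:,:,::-1]
a=cv2.resize(f[160:205,245:325],None,fx=10,fy=6,interpolation=cv2.INTER_NEAREST)
b=cv2.resize(f[160:205,325:405],None,fx=10,fy=6,interpolation=cv2.INTER_NEAREST)
cv2.imwrite('pics/z17.png',np.vstack([a,b]))
```

```text
(no output)
```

View pics/z17.png

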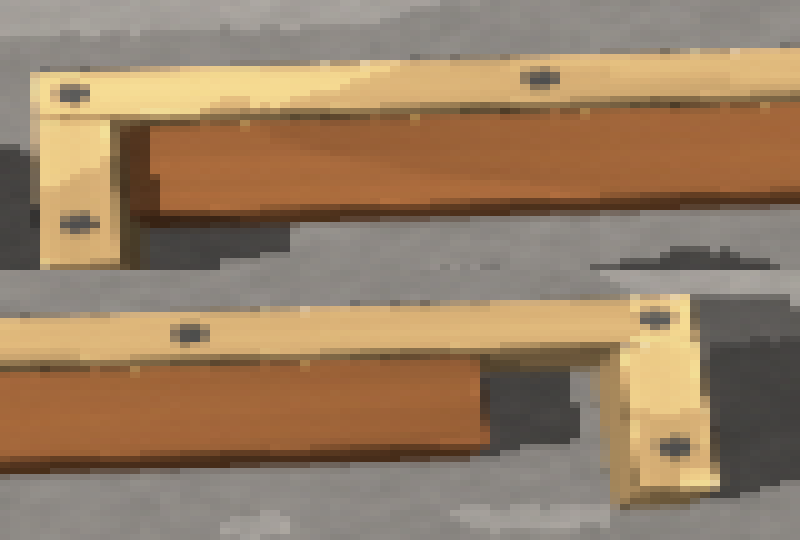

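Run:
```python
from h import *
obs(); print(ctrl.hand_in())
```

```text
t 11.62 tcp [ 438.7 -184.   129.7] rpy [-180.     0.     1.6] F [-0.4  0.3  0.6] q [-0.47  0.22  1.81  0.    1.11  1.07]
the job is handed in; nothing more can be done
None
```

The rail lies in the bay between the two end blocks and against the back board, and I handed the job in at 11.6 s.

**What I did:**
1. I turned the rail about 19° (left end forward) and moved it forward by pushing its robot side with the open fingers.
2. I pushed its right end along its length, so the left end slid in behind the post until its corner met the board.
3. I swung the right end in, then pressed the rail flat at about 32 N. I only pushed with the fingers. The arm was clear when I handed in.

**Last checks:**
- **Fit:** The zoomed top view shows only a thin, even line between rail and board along the whole length. The rail sits to the left: it is touching, or very nearly touching, the left block, with about 29 mm free at the right.
- **Bystanders:** The glue bottle, mug and screw jar look unmoved in the pictures, and the arm stayed clear of them.

**Where readings disagreed:**
- **Right end:** Corner readings from the top camera could mean the right end is 2–3 mm off the board. The scene camera gave the two ends within 0.5 mm of each other, and the zoomed view also showed no gap, so I did not push the right end again.
- **Length:** The top camera also read the rail about 10 mm short, probably because its left tip was in shadow.

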